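Lay up the porcelain for the furnace

ROBOT

A 7-joint arm with a two-finger parallel gripper is mounted at the origin on a cart in front of the work surface, level with it; the furniture and walls round the work are solid. World frame = base frame: x ahead of the robot, y to its left, z up, the work surface at z = 0. Lengths are in m, angles in rad, forces in N, time in s.
With the tool pointing down it reaches from about 0.425 to 0.875 m from the base axis. Payload 4.7 kg.
Tool frame: the origin (TCP) lies at the very end of the fingers, on their centre line; the grasp point (between the pads) lies 19 mm behind it; z points along the fingers, y is the line along which they close (so a half turn about z gives the same grasp; the last joint's range is limited). The gripper opens to 87 mm and grips with 3 to 60 N. Pads are 19 mm wide; open, the fingers measure 117 mm over their backs; the gripper's body (75 mm by 190 mm) begins 51 mm behind the grasp point.
Start: joints at [1.222, 0.321, -0.07, 1.45, 0.023, 1.371, -0.057], TCP at [0.231, -0.608, 0.223] pointing down, gripper open.
Joint ranges: [-2.86, 2.86], [-0.3, 2.09], [-1.38, 1.24], [0.06, 2.45], [-1.56, 4.7], [0.09, 2.05], [-2.69, 2.69]. Speed limits (rad/s): [2.57, 2.57, 3.14, 3.14, 3.14, 3.14, 3.14].

INTERFACE

Orientations are given as a rotation vector (axis times angle).
In Python, from bench import ctrl, get_image, job gives the robot as it stands.
- The arm moves only by the shell command python3 -m crank 'ROWS' [FORCE]. ROWS is JSON, a list that holds one entry, the list of rows, each a list of 5 numbers: the shift along the tool's x, y, z in mm, then the turn about the tool's z in rad, then the closure, from -1 (fully open) to 1 (shut), so that 0 is half open. A call has 1 to 10 rows; each row shifts and turns the commanded pose from where the row before left it, along the tool's axes as they then stand; what a row does not reach is not made up. A row lasts 1/12 s, in which the tool goes at most 41.7 mm and 7.16 degrees, less where a joint would pass 70% of its speed; a pose out of reach is approached as far as the arm can. A call with a gripper value outside its range is refused whole. The fingers move at their own pace and stop on an object; FORCE is the grip in N (left out, the last holds). Time passes only in rows, so rows that do not move let the fingers close. It gives the time, the measured TCP pose, the force, the opening and the grip force at its end, in the units of the state.
- ctrl.get_state(): the state, without advancing time (a new reading comes with each control period).
- get_image(name): name is "side" or "top"; returns a dict with "pixels" (400x640x3 uint8, red, green, blue), "fx", "fy", "cx", "cy" (pixels), "T" (4x4, takes a point from camera to world coordinates). Camera axes: x right, y down, z forward; pixel columns grow to the right and rows downward; lengths in m; the calibration is good to about 2 mm. A picture is of the moment at which its call begins. There is no depth.
- job.close_job(): hands the job in; it is judged then, once.
The state is a dict: "time": time; "joint_positions": joint angles; "qd": joint speeds; "joint_torque": joint torques, N m; "position": TCP position; "tool_rot": TCP orientation; "ft_force": force on the tool from outside, world axes, zero at the start; "torque": the same for the moment, N m; "grip_width": opening from 0.0 (shut) to 1.0 (fully open); "grip_force": force on a finger pad.
Only numpy, scipy, OpenCV 4.12 (cv2) and the standard library are available. Lean on these libraries where they do the work, as an engineer would, in place of code of your own. Each camera call takes 0.05 s, during which the arm holds its last target. There are 200 camera calls.

TASK

Lay up the porcelain for the furnace: put one white ceramic boat lengthwise into each of the two long steel rests, and stand the crucible upright in the round steel seat. When the crucible stands there, cover it with its knobbed porcelain cover, knob up and centred. Leave the glass weighing bottle, the rubber stopper and the round watch glass where they are.

Things in the scene. Friction and masses are not known exactly. Their poses are not given: they have to be found in the camera images.
- boat_1: white unglazed ceramic combustion boat, a long shallow trough with a dark strip inside, 82 mm long, 21 wide, 12 high; one of two alike. Origin: centre of its underside; x along its length, z up. Its collision shape is solid: take it across its width at mid-length. Stands loose on the table.
- boat_2: white unglazed ceramic combustion boat, a long shallow trough with a dark strip inside, 82 mm long, 21 wide, 12 high; one of two alike. Origin: centre of its underside; x along its length, z up. Its collision shape is solid: take it across its width at mid-length. Stands loose on the table.
- crucible: white porcelain crucible, an open cup 43 across the rim, 26 across the foot, 32 high, widening upward. Origin: centre of its underside, z up. Take it across the outside of the rim.
- crucible_cover: white porcelain cover of the crucible: flat disc 46 across, about 4.5 thick, flat below, with a round knob on its centre, 12 across at the neck and 16 across from 12 to 18 above the underside; 20 high in all. Origin: centre of its underside, z up. Lies loose on the table knob up, apart from the crucible; it rests flat on the rim, with nothing to centre it.
- boat_rest_a: dark steel rest for one boat, fixed on a 4 mm glass plate; one of two alike. Plate 112 x 50, top face 4 above its underside, with edges upturned to 10: across both ends, and along the sides only in the last 18 at each end, so the middle 70 of the sides is open for the fingers. Clear inside the edges 100 x 40 mm. Origin: centre of its underside; x along its length, z up.
- boat_rest_b: dark steel rest for one boat, fixed on a 4 mm glass plate; one of two alike. Plate 112 x 50, top face 4 above its underside, with edges upturned to 10: across both ends, and along the sides only in the last 18 at each end, so the middle 70 of the sides is open for the fingers. Clear inside the edges 100 x 40 mm. Origin: centre of its underside; x along its length, z up.
- crucible_seat: round dark steel seat for the crucible, fixed on a 4 mm glass plate: disc 66 across and 4 thick with an upright ring on it, 55 outside, 47 clear inside, its top 10 above the underside of the disc. Origin: centre of its underside, z up.
- weighing_bottle: glass weighing bottle with dark contents and a pale knobbed lid fixed on it, 37 across, 48 high. Bystander, not part of the job: it stays where it is. Loose. Origin: centre of its underside, z up.
- rubber_stopper: dark grey tapered rubber stopper, 31 across, 26 high. Bystander, not part of the job: it stays where it is. Loose. Origin: centre of its underside, z up.
- watch_glass: shallow round dish of milky glass, without a knob, 49 across, 7 high. Bystander, not part of the job: it stays where it is. Loose. Origin: centre of its underside, z up.

How it is judged:
At the end, for the whole second after the job is handed in: A boat in each rest, on its plate (within 11 mm of the centre along and across, 0.35 rad of its length); crucible on the seat's plate within 12 mm of its centre; cover on the rim, knob up, within 10 mm of the crucible's centre; none tilted over 0.12 rad; all released and at rest ((((x of boat_1 in the frame of boat_rest_a between -0.011 and 0.011 m and y of boat_1 in the frame of boat_rest_a between -0.011 and 0.011 m and z of boat_1 in the frame of boat_rest_a between 0.001 and 0.0075 m and angle between the x axis of boat_1 and the x axis of boat_rest_a, either way round below 0.35 rad) and (x of boat_2 in the frame of boat_rest_b between -0.011 and 0.011 m and y of boat_2 in the frame of boat_rest_b between -0.011 and 0.011 m and z of boat_2 in the frame of boat_rest_b between 0.001 and 0.0075 m and angle between the x axis of boat_2 and the x axis of boat_rest_b, either way round below 0.35 rad)) or ((x of boat_1 in the frame of boat_rest_b between -0.011 and 0.011 m and y of boat_1 in the frame of boat_rest_b between -0.011 and 0.011 m and z of boat_1 in the frame of boat_rest_b between 0.001 and 0.0075 m and angle between the x axis of boat_1 and the x axis of boat_rest_b, either way round below 0.35 rad) and (x of boat_2 in the frame of boat_rest_a between -0.011 and 0.011 m and y of boat_2 in the frame of boat_rest_a between -0.011 and 0.011 m and z of boat_2 in the frame of boat_rest_a between 0.001 and 0.0075 m and angle between the x axis of boat_2 and the x axis of boat_rest_a, either way round below 0.35 rad))) and horizontal distance between crucible and crucible_seat below 0.012 m and z of crucible in the frame of crucible_seat between 0.001 and 0.0075 m and horizontal distance between crucible_cover and crucible below 0.01 m and z of crucible_cover in the frame of crucible between 0.028 and 0.036 m and angle between each of boat_1, boat_2, crucible, crucible_cover's own z axis and vertical below 0.12 rad and linear speed of each of boat_1, boat_2, crucible, crucible_cover below 0.02 m/s); the robot touches nothing.
It fails at once if the weighing bottle is moved more than 25 mm from where it stood (distance of weighing_bottle from where it was at the start of the episode above 0.025 m).
It fails at once if the rubber stopper is moved more than 25 mm from where it stood (distance of rubber_stopper from where it was at the start of the episode above 0.025 m).
It fails at once if the watch glass is moved more than 25 mm from where it stood (distance of watch_glass from where it was at the start of the episode above 0.025 m).
It also fails if it takes over 112 s, if anything falls off the work surface, if the arm or the gripper's body presses on something with over 40 N, if the wrist force passes 120 N, or if a joint passes its speed limit or range.

## Working session

There is one attempt and no reset: what is moved stays moved. The work goes in short steps, Python scripts to look and compute and a shell command to move; the robot and the scene stay as the last step left them, time stands still between calls to the robot, and variables do not carry over. Pictures are saved under pics/ and viewed, at most 17 in all, crops included, and the job is handed in when it is done.

```bash
ls; mkdir -p pics; python3 - <<'E'
from bench import ctrl,get_image
import cv2,numpy as np
s=ctrl.get_state();print({k:np.round(v,3).tolist() for k,v in s.items()})
for n in("side","top"):
    i=get_image(n);cv2.imwrite(f"pics/{n}0.png",i["pixels"][:,:,::-1]);print(n,i["fx"],i["fy"],i["cx"],i["cy"],np.round(i["T"],4).tolist())
    np.savez(f"{n}.npz",T=i["T"],K=[i["fx"],i["fy"],i["cx"],i["cy"]],p=i["pixels"])
E
```

```text
pics
{'time': 0.0, 'joint_positions': [1.222, 0.322, -0.07, 1.452, 0.023, 1.371, -0.057], 'qd': [0.001, 0.001, 0.001, 0.002, -0.001, -0.001, 0.0], 'joint_torque': [-0.0, -49.129, -0.404, -31.253, -0.064, 0.044, 0.0], 'position': [0.23, -0.607, 0.221], 'tool_rot': [-3.088, -0.567, 0.001], 'ft_force': [0.469, 0.257, 0.057], 'torque': [-0.022, -0.041, -0.045], 'grip_force': 0.0, 'grip_width': 1.005}
side 418.3810018514953 418.3810018514953 320.19397870229284 201.9749307867014 [[0.7848, -0.2648, 0.5603, -0.2079], [-0.6197, -0.3271, 0.7135, -1.0219], [-0.0056, -0.9071, -0.4208, 0.6198], [0.0, 0.0, 0.0, 1.0]]
top 482.53389951698813 482.53389951698813 313.99752453359383 197.1024871328662 [[-0.0259, -0.9821, 0.1867, 0.3113], [-0.9997, 0.026, -0.0015, -0.0261], [-0.0034, -0.1867, -0.9824, 1.2903], [0.0, 0.0, 0.0, 1.0]]
```

View pics/side0.png

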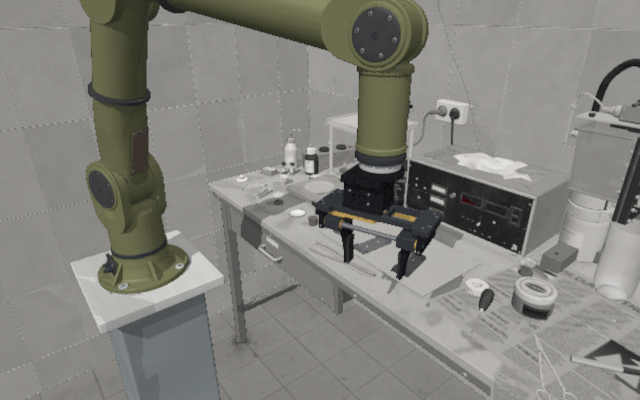

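View pics/top0.png

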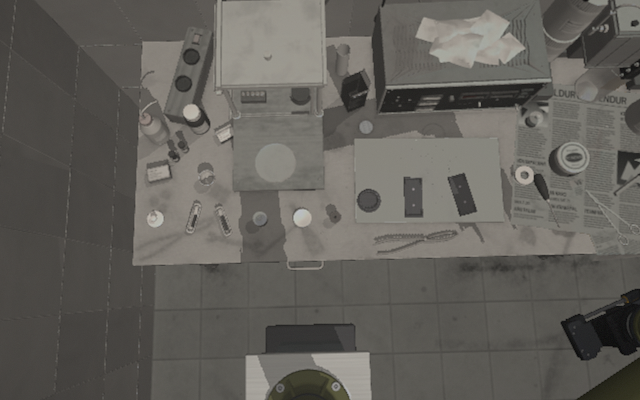

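The top view shows the seat (368,201), rests (413,197) and (460,194), boats (193,218) and (223,219), and white items at (155,218), (302,217), (260,218) and (205,173). I need crops to tell these last four apart.

```bash
python3 - <<'E'
import cv2,numpy as np
p=cv2.imread("pics/top0.png")
a=cv2.resize(p[150:245,135:345],None,fx=3.8,fy=3.8,interpolation=cv2.INTER_CUBIC)
b=cv2.resize(p[160:230,340:500],None,fx=5,fy=5,interpolation=cv2.INTER_CUBIC)[:235*1]
b=cv2.resize(p[165:225,340:500],None,fx=3.8,fy=3.8,interpolation=cv2.INTER_CUBIC)
c=np.zeros((a.shape[0]+b.shape[0],a.shape[1],3),np.uint8);c[:a.shape[0]]=a;c[a.shape[0]:,:b.shape[1]]=b
cv2.imwrite("pics/topc.png",cv2.convertScaleAbs(c,alpha=1.5));print(c.shape)
p=cv2.imread("pics/side0.png")
a=cv2.resize(p[130:280,200:400],None,fx=4,fy=4,interpolation=cv2.INTER_CUBIC);cv2.imwrite("pics/sidec.png",cv2.convertScaleAbs(a,alpha=1.2))
E
```

```text
(589, 798, 3)
```

View pics/topc.png

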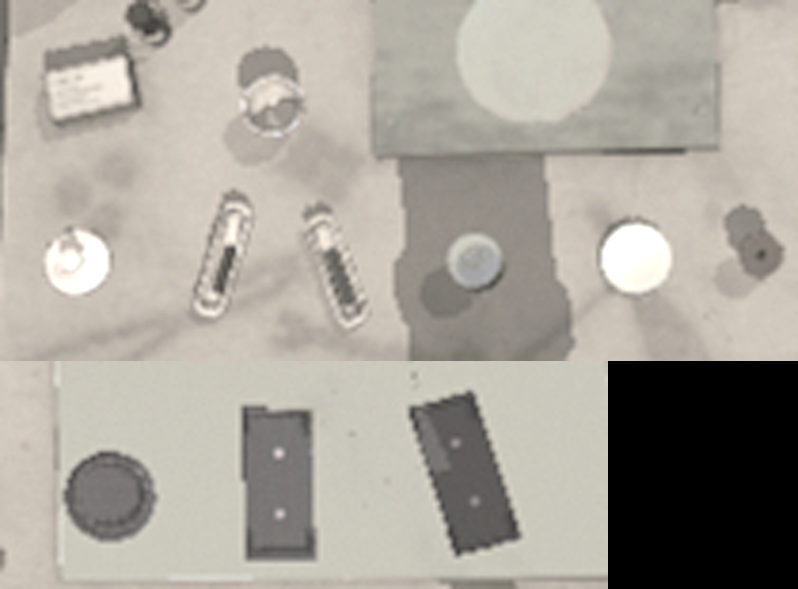

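View pics/sidec.png

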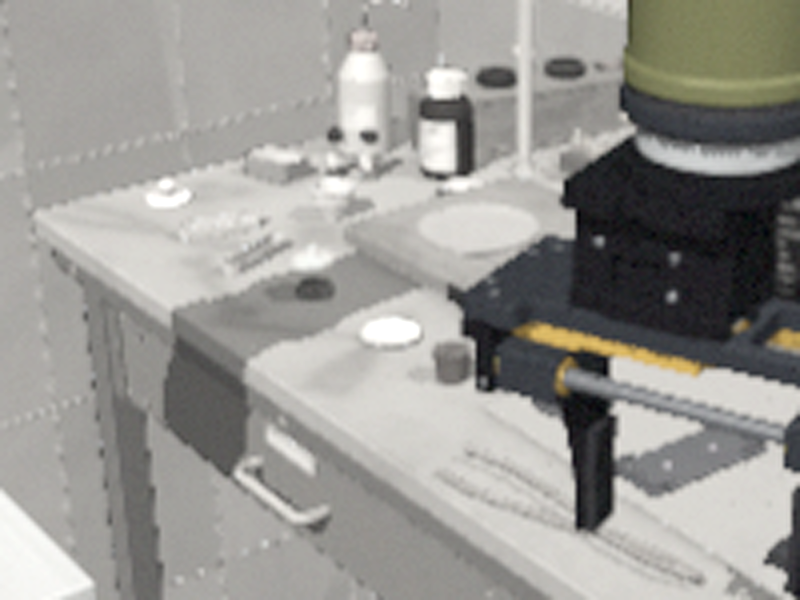

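Cover is at top px (155,218) with its knob, the boats are at crop (225,258) and (337,268), the bottle at crop (272,105) and the stopper at crop (757,250). The disc on the dark cloth at crop (475,262) casts a long shadow, so it is probably the crucible. The one at crop (637,258) is flat, so the watch glass. I'll triangulate to confirm.

```bash
cat > h.py <<'E'
import numpy as np
from scipy.optimize import least_squares
C={n:dict(np.load(f"{n}.npz")) for n in("side","top")}
def ray(n,u,v):
    fx,fy,cx,cy=C[n]["K"];T=C[n]["T"];d=T[:3,:3]@np.array([(u-cx)/fx,(v-cy)/fy,1]);return T[:3,3],d
def atz(n,u,v,z):
    o,d=ray(n,u,v);return o+d*(z-o[2])/d[2]
def proj(n,X):
    fx,fy,cx,cy=C[n]["K"];T=C[n]["T"];c=T[:3,:3].T@(np.asarray(X)-T[:3,3]);return np.array([fx*c[0]/c[2]+cx,fy*c[1]/c[2]+cy])
def tri(t,s):
    return least_squares(lambda X:np.r_[proj("top",X)-t,proj("side",X)-s],[.6,0,0]).x
E
python3 - <<'E'
from h import *
np.set_printoptions(precision=4,suppress=True)
tp=lambda u,v:(135+u/3.8,150+v/3.8)
bt=lambda u,v:(340+u/3.8,165+(v-361)/3.8)
sd=lambda u,v:(200+u/4,130+v/4)
for nm,t,z in[("cover edge",(77,262),.0045),("knob",(70,250),.018),("b1a",(236,203),.012),("b1b",(207,310),.012),("b2a",(318,217),.012),("b2b",(355,318),.012),("disc?",(475,262),.032),("white",(637,258),.007),("stopper",(760,252),.026),("bottle",(272,105),.02)]:
    X=atz("top",*tp(*t),z);q=proj("side",X);print(nm,X,"sidecrop",(q-[200,130])*4)
for nm,t,z in[("seat",(109,495),.014),("Rm1",(279,454),.008),("Rm2",(280,513),.008),("Ra0",(278,408),.008),("Ra1",(280,558),.008),("Rn1",(456,442),.008),("Rn2",(475,501),.008),("Rb0",(443,400),.008),("Rb1",(488,546),.008)]:
    X=atz("top",*bt(*t),z);q=proj("side",X);print(nm,X,"sidecrop",(q-[200,130])*4)
print(tri(tp(77,262),sd(168,197)),tri(tp(637,258),sd(391,332)))
E
```

```text
cover edge [0.5071 0.4007 0.0045] sidecrop [164.0481 191.5089]
knob [0.5137 0.4014 0.018 ] sidecrop [168.4066 177.1885]
b1a [0.5452 0.2869 0.012 ] sidecrop [255.8851 208.8236]
b1b [0.4696 0.3058 0.012 ] sidecrop [176.6281 222.0379]
b2a [0.5336 0.2287 0.012 ] sidecrop [277.8484 230.0647]
b2b [0.4612 0.202  0.012 ] sidecrop [224.9733 258.8228]
disc? [0.4956 0.1156 0.032 ] sidecrop [308.7092 258.9793]
white [0.4991 0.0039 0.007 ] sidecrop [387.4215 327.9555]
stopper [ 0.4983 -0.0823  0.026 ] sidecrop [449.4163 344.2886]
bottle [0.6139 0.2607 0.02  ] sidecrop [330.2133 192.2773]
seat [ 0.5413 -0.1748  0.014 ] sidecrop [567.7158 384.8684]
Rm1 [ 0.5688 -0.2981  0.008 ] sidecrop [708.5135 443.7285]
Rm2 [ 0.5262 -0.296   0.008 ] sidecrop [663.8046 461.6733]
Ra0 [ 0.6025 -0.2995  0.008 ] sidecrop [742.4463 429.9622]
Ra1 [ 0.494 -0.294  0.008] sidecrop [628.4224 475.3499]
Rn1 [ 0.5742 -0.4249  0.008 ] sidecrop [849.8442 515.6533]
Rn2 [ 0.5311 -0.4349  0.008 ] sidecrop [817.9741 544.679 ]
Rb0 [ 0.6052 -0.4181  0.008 ] sidecrop [872.1191 495.9858]
Rb1 [ 0.4987 -0.4413  0.008 ] sidecrop [791.4808 566.9523]
[ 0.5092  0.4026 -0.0027] [0.5006 0.0035 0.0027]
```

Crucible confirmed: its rim projects to side crop (309,259), where it is seen. The watch glass is flat at (.50,.004). First I turn to yaw 0 (tool x = world x, tool y = −world y) and travel to boat 1.

```bash
python3 -m crank '[[[0,0,0,0.121,-0.1],[0,0,0,0.121,-0.1],[0,0,0,0.121,-0.1],[25,-31,0,0,-0.1],[25,-31,0,0,-0.1],[25,-31,0,0,-0.1],[25,-31,0,0,-0.1],[25,-31,0,0,-0.1],[25,-31,0,0,-0.1],[25,-31,0,0,-0.1]]]' 15
python3 -m crank '[[[25,-31,0,0,-0.1],[25,-31,0,0,-0.1],[25,-31,0,0,-0.1],[2,-40,0,0,-0.1],[2,-40,0,0,-0.1],[2,-40,0,0,-0.1],[2,-40,0,0,-0.1],[2,-40,0,0,-0.1],[2,-40,0,0,-0.1],[2,-40,0,0,-0.1]]]'
```

```text
time: 0.93
position: [0.4064, -0.3889, 0.2223]
tool_rot: [-3.141, 0.0, 0.001]
ft_force: [0.8, -0.6, -0.6]
grip_width: 0.551
grip_force: 0.0
time: 1.77
position: [0.4942, -0.0159, 0.2223]
tool_rot: [3.141, -0.001, -0.0]
ft_force: [1.6, 0.5, 0.2]
grip_width: 0.546
grip_force: 0.0
```

```bash
python3 -m crank '[[[2,-39,0,0,-0.1],[2,-39,0,0,-0.1],[2,-39,0,0,-0.1],[2,-39,0,0,-0.1],[2,-39,0,0,-0.1],[2,-39,0,0,-0.1],[1,-39,0,0,-0.1],[0,-39,0,0.122,-0.1],[0,0,0,0.122,-0.1],[0,0,30,0,-0.1]]]'
python3 -m crank '[[[0,0,35,0,-0.1],[0,0,35,0,-0.1],[0,0,30,0,-0.1],[0,0,27,0,-0.1],[0,0,20,0,-0.1],[0,0,0,0,-0.1]]]'
cat > snap.py <<'E'
import sys,cv2,numpy as np
from bench import get_image,ctrl
# usage: snap name cam u0 v0 w h scale ...
n,cam=sys.argv[1:3];u,v,w,h=map(int,sys.argv[3:7]);i=get_image(cam)
cv2.imwrite(f"pics/{n}.png",cv2.convertScaleAbs(cv2.resize(i["pixels"][v:v+h,u:u+w,::-1],None,fx=4,fy=4,interpolation=cv2.INTER_CUBIC),alpha=1.4))
print(np.round(ctrl.get_state()["joint_positions"],2))
E
python3 snap.py s1 side 230 150 110 90; python3 snap.py t1 top 140 150 110 90; python3 -c "
import cv2,numpy as np
cv2.imwrite('pics/st1.png',np.vstack([cv2.resize(cv2.imread('pics/'+n+'1.png'),(366,300)) for n in 'st']))"
```

```text
time: 2.6
position: [0.5094, 0.2963, 0.1971]
tool_rot: [-3.114, 0.363, -0.011]
ft_force: [1.6, -1.0, 0.1]
grip_width: 0.55
grip_force: 0.0
time: 3.1
position: [0.5045, 0.2882, 0.0405]
tool_rot: [3.115, -0.364, -0.012]
ft_force: [-0.9, -0.6, 0.4]
grip_width: 0.554
grip_force: 0.0
[ 0.01  0.42 -0.69  1.79  0.31  1.04 -2.6 ]
[ 0.01  0.42 -0.69  1.79  0.31  1.04 -2.6 ]
```

View pics/st1.png

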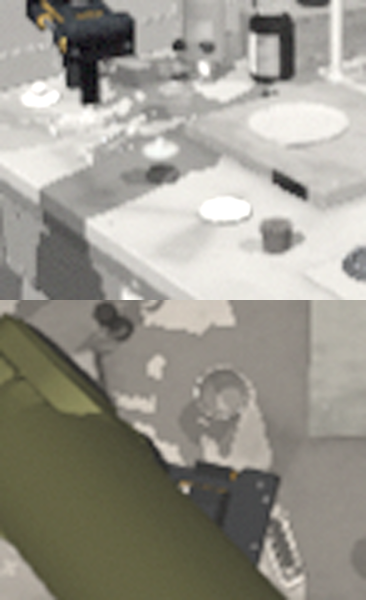

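The joint 7 angle is -2.6, close to its range limit, and the tool drifted about 8 mm. I'll rise and take the boat from the half-turned orientation (yaw 166°).

```bash
python3 -m crank '[[[0,0,-30,-0.121,-0.1],[0,0,-30,-0.121,-0.1],[0,0,0,-0.121,-0.1],[0,0,0,-0.121,-0.1],[0,0,0,-0.121,-0.1],[0,0,0,-0.121,-0.1],[0,0,0,-0.121,-0.1],[0,0,0,-0.121,-0.1],[0,0,0,-0.121,-0.1],[0,0,0,-0.121,-0.1]]]' >/dev/null
python3 -m crank '[[[0,0,0,-0.121,-0.1],[0,0,0,-0.121,-0.1],[0,0,0,-0.121,-0.1],[0,0,0,-0.121,-0.1],[0,0,0,-0.121,-0.1],[0,0,0,-0.121,-0.1],[0,0,0,-0.121,-0.1],[0,0,0,-0.121,-0.1],[0,0,0,-0.121,-0.1],[0,0,0,-0.121,-0.1]]]' >/dev/null
python3 -m crank '[[[0,0,0,-0.121,-0.1],[0,0,0,-0.121,-0.1],[0,0,0,-0.121,-0.1],[0,0,0,-0.121,-0.1],[0,0,0,-0.121,-0.1],[0,0,0,-0.117,-0.1],[0,0,0,0,-0.1]]]'
python3 snap.py s2 side 200 140 110 90;python3 snap.py t2 top 140 150 110 90; python3 -c "
import cv2,numpy as np
cv2.imwrite('pics/st2.png',np.vstack([cv2.resize(cv2.imread('pics/'+n+'2.png'),(366,300)) for n in 'st']))"
```

```text
time: 5.45
position: [0.5092, 0.2907, 0.1074]
tool_rot: [0.361, 3.118, 0.002]
ft_force: [-0.5, -0.7, 1.1]
grip_width: 0.552
grip_force: 0.0
[ 0.41  0.64 -1.3   1.72  0.64  1.29  0.3 ]
[ 0.41  0.64 -1.3   1.72  0.64  1.29  0.3 ]
```

View pics/st2.png

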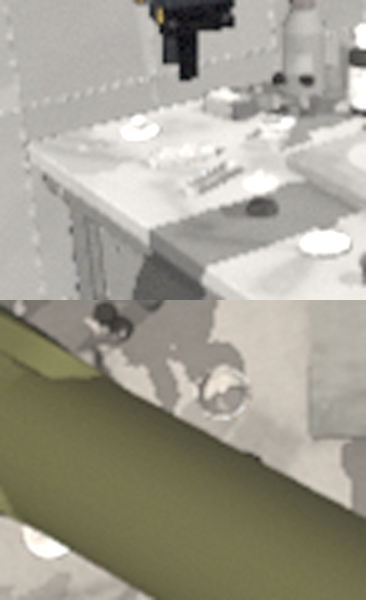

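```bash
cat > d.py <<'E'
import sys,numpy as np
from bench import ctrl
from scipy.spatial.transform import Rotation as R
# d.py x y z yawdeg : shift in tool axes AFTER turning, mm; turn rad
s=ctrl.get_state();M=R.from_rotvec(s["tool_rot"]).as_matrix();yaw=np.arctan2(M[1,0],M[0,0])
x,y,z,w=map(float,sys.argv[1:]);w=np.radians(w);t=(w-yaw+np.pi)%(2*np.pi)-np.pi
d=np.array([x,y,z])-s["position"];T=np.array([[np.cos(a),np.sin(a)] for a in(w,yaw)])
f=lambda a:np.round([1e3*(np.cos(a)*d[0]+np.sin(a)*d[1]),1e3*(np.sin(a)*d[0]-np.cos(a)*d[1]),-1e3*d[2]],1)
print("yaw",round(np.degrees(yaw),2),"turn",round(-t,4),"after",f(w),"before",f(yaw),"tilt",round(np.degrees(np.arccos(-M[2,2])),2),"pos",np.round(s["position"],4),"q",np.round(s["joint_positions"],2),"F",np.round(s["ft_force"],1))
E
python3 -m crank '[[[3,5,20,0,-0.1],[0,0,30,0,-0.1],[0,0,20,0,-0.1],[0,0,10,0,-0.1],[0,0,0,0,-0.1]]]'>/dev/null; python3 d.py .5074 .2964 .004 166
```

```text
yaw 166.57 turn 0.01 after [-1.6  1.8 20. ] before [-1.6  1.7 20. ] tilt 0.17 pos [0.5054 0.2951 0.024 ] q [ 0.34  0.72 -1.2   1.79  0.73  1.17  0.24] F [ 0.4 -0.6  0.9]
```

```bash
python3 -m crank '[[[-1.5,2,10,0.01,-0.1],[0,0,7,0,-0.1],[0,0,3,0,-0.1],[0,0,0,0,1],[0,0,0,0,1],[0,0,0,0,1],[0,0,0,0,1],[0,0,0,0,1],[0,0,0,0,1],[0,0,0,0,1]]]' 15
python3 d.py .5074 .2964 .004 166
```

```text
time: 6.8
position: [0.5083, 0.2977, 0.0059]
tool_rot: [0.38, 3.118, -0.0]
ft_force: [0.5, 0.0, 1.0]
grip_width: 0.229
grip_force: 15.0
yaw 166.1 turn 0.0018 after [ 0.6 -1.5  1.9] before [ 0.6 -1.5  1.9] tilt 0.02 pos [0.5083 0.2977 0.0059] q [ 0.32  0.74 -1.18  1.79  0.76  1.14  0.22] F [0.5 0.  1. ]
```

Boat held (opening 20 mm, 15 N). Lifting and carrying it to rest A.

```bash
python3 -m crank '[[[0,0,-10,0,1],[0,0,-30,0,1],[0,0,-40,0,1],[0,0,-40,-0.12,1],[0,0,0,-0.122,1],[-3,-20,0,0,1],[-3,-39,0,0,1],[-3,-39,0,0,1],[-3,-39,0,0,1],[-3,-39,0,0,1]]]' >/dev/null
python3 -m crank '[[[-3,-39,0,0,1],[-3,-39,0,0,1],[-3,-39,0,0,1],[-3,-39,0,0,1],[-3,-39,0,0,1],[-3,-39,0,0,1],[-3,-39,0,0,1],[-3,-39,0,0,1],[-2,-39,0,0,1],[0,-39,0,0,1]]]'; python3 d.py .548 -.297 .06 177
```

```text
time: 8.47
position: [0.5489, -0.2702, 0.1263]
tool_rot: [0.0, 3.141, -0.0]
ft_force: [0.5, -0.2, 0.2]
grip_width: 0.229
grip_force: 15.0
yaw 179.98 turn 0.052 after [ -0.5 -26.8  66.3] before [  0.9 -26.8  66.3] tilt 0.04 pos [ 0.5489 -0.2702  0.1263] q [ 1.32  0.63 -1.24  1.64  0.61  1.32  1.55] F [ 0.5 -0.2  0.2]
```

```bash
python3 -m crank '[[[0,-15,0,0.052,1],[0,-12,20,0,1],[0,0,30,0,1],[0,0,16,0,1],[0,0,0,0,1]]]' >/dev/null;python3 d.py .548 -.297 .016 177
python3 snap.py s3 side 320 190 150 110;python3 snap.py t3 top 340 150 150 90; python3 -c "
import cv2,numpy as np
cv2.imwrite('pics/st3.png',np.vstack([cv2.resize(cv2.imread('pics/'+n+'3.png'),(450,h)) for n,h in (('s',330),('t',270))]))"
```

```text
yaw 177.02 turn 0.0004 after [-2.6 -2.7 40.1] before [-2.6 -2.7 40.1] tilt 0.38 pos [ 0.5456 -0.2942  0.0561] q [ 1.29  0.7  -1.15  1.68  0.67  1.23  1.5 ] F [-1.1  0.9 -0.3]
[ 1.29  0.7  -1.15  1.67  0.67  1.23  1.5 ]
[ 1.29  0.7  -1.15  1.67  0.67  1.23  1.5 ]
```

View pics/st3.png

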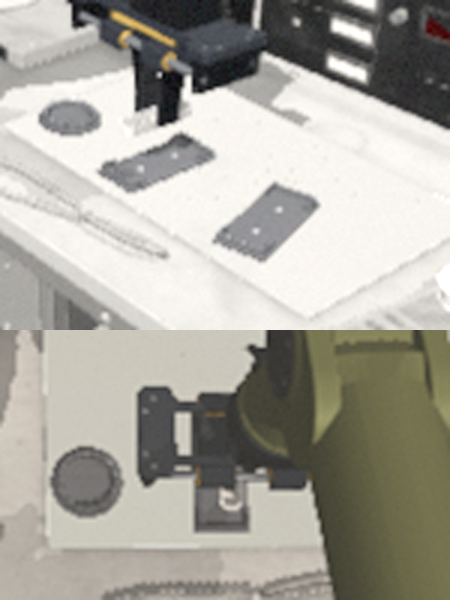

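The boat is held just above rest A, which is at side crop (157,163). Rest B's nails are at (255,231) and (279,210), the seat at (70,118). Checking these against the top view.

```bash
python3 - <<'E'
from h import *
np.set_printoptions(precision=4,suppress=True)
bt=lambda u,v:(340+u/3.8,165+(v-361)/3.8)
sd=lambda u,v:(320+u/3,190+v/3)
for a,b in[((279,454),(177,155)),((280,513),(136,171)),((456,442),(279,210)),((475,501),(255,231)),((109,495),(70,117))]: print(tri(bt(*a),sd(*b)))
E
```

```text
[ 0.5713 -0.3001  0.0048]
[ 0.5258 -0.2962  0.0034]
[ 0.5751 -0.4261  0.0047]
[ 0.5318 -0.4359  0.0056]
[ 0.544  -0.1766  0.0038]
```

```bash
python3 -m crank '[[[-2,-3,15,0,1],[0,0,12,0,1],[0,0,8,0,1],[0,0,3,0,1],[0,0,0,0,1]]]' >/dev/null;python3 d.py .548 -.298 .0145 177
```

```text
yaw 177.02 turn 0.0003 after [ 1.5 -0.1  6. ] before [ 1.5 -0.1  6. ] tilt 0.1 pos [ 0.5495 -0.298   0.0205] q [ 1.27  0.74 -1.11  1.69  0.72  1.18  1.48] F [ 0.7 -0.1 -0.1]
```

```bash
python3 -m crank '[[[0,0,3,0,1],[0,0,2,0,1],[0,0,0,0,1]]]' ;python3 d.py .548 -.298 .0135 177
```

```text
time: 9.65
position: [0.5501, -0.2984, 0.0165]
tool_rot: [-0.082, -3.14, 0.0]
ft_force: [0.7, 0.2, -1.0]
grip_width: 0.23
grip_force: 15.0
yaw 177.0 turn -0.0 after [2.1 0.3 3. ] before [2.1 0.3 3. ] tilt 0.0 pos [ 0.5501 -0.2984  0.0165] q [ 1.26  0.75 -1.11  1.69  0.72  1.17  1.48] F [ 0.7  0.2 -1. ]
```

```bash
python3 -m crank '[[[1,0,1.5,0,1],[0,0,1,0,1],[0,0,0,0,1]]]' ; python3 -m crank '[[[0,0,0,0,0.2],[0,0,0,0,0],[0,0,0,0,-0.1],[0,0,0,0,-0.1],[0,0,0,0,-0.1]]]'
```

```text
time: 9.9
position: [0.5489, -0.2984, 0.014]
tool_rot: [-0.082, -3.14, 0.0]
ft_force: [0.1, 0.0, 0.0]
grip_width: 0.23
grip_force: 15.0
time: 10.32
position: [0.5492, -0.2983, 0.0142]
tool_rot: [0.082, 3.14, -0.0]
ft_force: [-0.3, -0.6, 0.3]
grip_width: 0.507
grip_force: 0.0
```

```bash
python3 -m crank '[[[0,0,-15,0,-0.1],[0,0,-35,0,-0.1],[0,0,-40,0,-0.1],[0,0,-20,-0.052,-0.1],[4,30,0,0,-0.1],[4,40,0,0,-0.1],[4,40,0,0,-0.1],[4,40,0,0,-0.1],[4,40,0,0,-0.1],[4,40,0,0,-0.1]]]' >/dev/null
python3 snap.py s4 side 320 190 150 110
python3 -m crank '[[[4,40,0,0,-0.1],[4,40,0,0,-0.1],[4,40,0,0,-0.1],[4,40,0,0,-0.1],[4,40,0,0,-0.1],[4,40,0,-0.12,-0.1],[0,0,0,-0.12,-0.1],[0,0,0,-0.12,-0.1],[0,0,0,0,-0.1]]]'; python3 d.py .4974 .2154 .03 200.2
python3 snap.py t4 top 140 150 150 90; python3 -c "
import cv2,numpy as np
cv2.imwrite('pics/st4.png',np.vstack([cv2.resize(cv2.imread('pics/'+n+'4.png'),(450,h)) for n,h in (('s',330),('t',270))]))"
```

```text
[ 1.18  0.43 -1.34  1.85  0.45  1.22  1.29]
time: 11.95
position: [0.501, 0.1733, 0.125]
tool_rot: [-0.572, 3.088, -0.0]
ft_force: [0.1, 0.0, -0.1]
grip_width: 0.547
grip_force: 0.0
yaw -159.03 turn 0.0135 after [-11.1  40.8  95. ] before [-11.7  40.6  95. ] tilt 0.05 pos [0.501  0.1733 0.125 ] q [ 0.73  0.45 -1.33  1.84  0.46  1.23  1.19] F [ 0.1  0.  -0.1]
[ 0.73  0.45 -1.33  1.84  0.46  1.23  1.19]
```

View pics/st4.png

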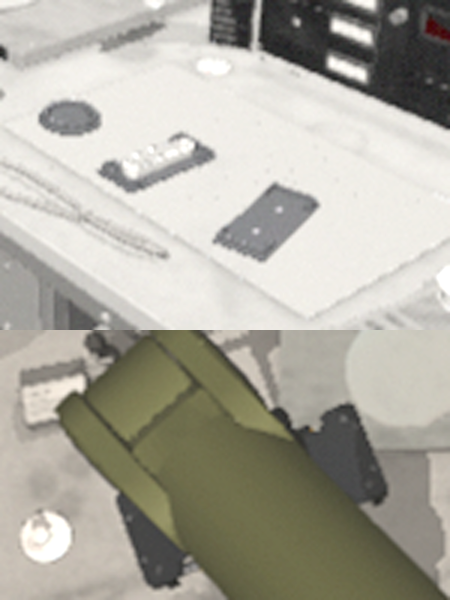

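Boat 1 lies centred in rest A (side crop (157,158)). Now boat 2.

```bash
python3 -m crank '[[[-11,30,0,0.0135,-0.1],[0,11,10,0,-0.1],[0,0,30,0,-0.1],[0,0,30,0,-0.1],[0,0,22,0,-0.1],[0,0,3,0,-0.1],[0,0,0,0,-0.1]]]' >/dev/null; python3 d.py .4974 .2154 .005 200.2
```

```text
yaw -160.36 turn -0.0097 after [-1.4  2.  23.5] before [-1.4  2.1 23.5] tilt 0.14 pos [0.4968 0.213  0.0285] q [ 0.5   0.57 -1.17  1.9   0.59  1.08  1.01] F [ 0.2 -0.1  0. ]
```

```bash
python3 -m crank '[[[-1.4,2,10,-0.01,-0.1],[0,0,9,0,-0.1],[0,0,4.5,0,-0.1],[0,0,0,0,1],[0,0,0,0,1],[0,0,0,0,1],[0,0,0,0,1],[0,0,0,0,1],[0,0,0,0,1],[0,0,0,0,1]]]' 15
python3 d.py .4974 .2154 .005 200.2
```

```text
time: 13.42
position: [0.4981, 0.2164, 0.0059]
tool_rot: [-0.556, 3.091, -0.0]
ft_force: [0.5, 0.1, 1.2]
grip_width: 0.231
grip_force: 15.0
yaw -159.6 turn 0.0035 after [ 1.1 -0.7  0.9] before [ 1.1 -0.7  0.9] tilt 0.03 pos [0.4981 0.2164 0.0059] q [ 0.47  0.6  -1.14  1.91  0.63  1.05  0.99] F [0.5 0.1 1.2]
```

```bash
python3 -m crank '[[[0,0,-10,0,1],[0,0,-30,0,1],[0,0,-40,0.118,1],[0,0,-40,0.119,1],[0,0,0,0.119,1],[-3,-20,0,0,1],[-3,-38,0,0,1],[-3,-38,0,0,1],[-3,-38,0,0,1],[-3,-38,0,0,1]]]' >/dev/null
python3 -m crank '[[[-3,-38,0,0,1],[-3,-38,0,0,1],[-3,-38,0,0,1],[-3,-38,0,0,1],[-3,-38,0,0,1],[-3,-38,0,0,1],[-3,-38,0,0,1],[-3,-38,0,0,1],[-3,-38,0,0,1],[-3,-38,0,0,1]]]' >/dev/null
python3 -m crank '[[[-3,-38,0,0,1],[-3,-38,0,-0.113,1],[0,0,0,-0.114,1],[0,0,0,0,1]]]'; python3 d.py .553 -.431 .06 193
```

```text
time: 15.42
position: [0.5478, -0.4149, 0.1251]
tool_rot: [-0.352, 3.122, 0.002]
ft_force: [0.3, 1.1, 0.5]
grip_width: 0.226
grip_force: 15.0
yaw -167.14 turn -0.0024 after [ -1.4 -16.8  65.1] before [ -1.5 -16.8  65.1] tilt 0.08 pos [ 0.5478 -0.4149  0.1251] q [ 1.31  0.7  -1.06  1.44  0.61  1.36  2.02] F [0.3 1.1 0.5]
```

```bash
python3 -m crank '[[[-1.5,-16,15,0,1],[0,0,35,0,1],[0,0,30,0,1],[0,0,18,0,1],[0,0,3,0,1],[0,0,0,0,1]]]'>/dev/null; python3 d.py .553 -.431 .014 193
```

```text
yaw -166.98 turn 0.0003 after [ 2.2 -5.7 10.1] before [ 2.2 -5.7 10.1] tilt 0.14 pos [ 0.5538 -0.425   0.0241] q [ 1.27  0.81 -0.99  1.49  0.69  1.23  1.99] F [0.5 0.2 0.4]
```

```bash
python3 -m crank '[[[2,-5.5,3,0,1],[0,0,3,0,1],[0,0,2,0,1],[0,0,0,0,1]]]' >/dev/null;python3 d.py .553 -.431 .014 193
```

```text
yaw -167.04 turn -0.0006 after [0.1 2.1 3.3] before [0.1 2.1 3.3] tilt 0.05 pos [ 0.5535 -0.4331  0.0173] q [ 1.27  0.82 -0.98  1.48  0.7   1.22  1.99] F [-0.3  0.5 -0.3]
```

```bash
python3 -m crank '[[[0,1.5,1.5,0,1],[0,0,1.5,0,1],[0,0,0,0,1]]]'; python3 -m crank '[[[0,0,0,0,0.2],[0,0,0,0,0],[0,0,0,0,-0.1],[0,0,0,0,-0.1],[0,0,-15,0,-0.1],[0,0,-35,0,-0.4],[0,0,-40,0,-0.4],[0,0,-20,0.113,-0.4],[0,0,0,0.114,-0.4],[3,40,0,0,-0.4]]]'; python3 d.py .4956 .1156 .125 180
```

```text
time: 16.5
position: [0.5533, -0.4309, 0.014]
tool_rot: [-0.356, 3.121, -0.0]
ft_force: [-0.7, 1.1, 1.0]
grip_width: 0.227
grip_force: 15.0
time: 17.33
position: [0.5496, -0.4011, 0.1266]
tool_rot: [0.026, 3.137, -0.012]
ft_force: [-0.7, -1.6, -0.0]
grip_width: 0.691
grip_force: 0.0
yaw 179.04 turn -0.0167 after [ 54.  516.7   1.6] before [ 62.7 515.7   1.6] tilt 0.51 pos [ 0.5496 -0.4011  0.1266] q [ 1.29  0.66 -1.03  1.47  0.57  1.33  1.78] F [-0.7 -1.6 -0. ]
```

```bash
python3 -m crank '[[[4,40,0,0,-0.4],[4,40,0,0,-0.4],[4,40,0,0,-0.4],[4,40,0,0,-0.4],[4,40,0,0,-0.4],[4,40,0,0,-0.4],[4,40,0,0,-0.4],[4,40,0,0,-0.4],[4,40,0,0,-0.4],[4,40,0,0,-0.4]]]' >/dev/null
python3 -m crank '[[[4,40,0,0,-0.4],[4,40,0,0,-0.4],[4,40,0,0,-0.4],[0,0,35,0,-0.4],[0,0,20,0,-0.4],[0,0,0,0,-0.4]]]'; python3 d.py .4956 .1156 .013 180
python3 snap.py s5 side 230 160 90 70;  python3 snap.py t5 top 220 180 90 70; python3 -c "
import cv2,numpy as np
cv2.imwrite('pics/st5.png',np.vstack([cv2.resize(cv2.imread('pics/'+n+'5.png'),(360,280)) for n in 'st']))"
```

```text
time: 18.67
position: [0.4951, 0.129, 0.0661]
tool_rot: [0.005, -3.136, 0.003]
ft_force: [0.2, -0.9, -1.0]
grip_width: 0.699
grip_force: 0.0
yaw -179.82 turn 0.0032 after [ -0.5 -13.4  53.1] before [ -0.5 -13.4  53.1] tilt 0.31 pos [0.4951 0.129  0.0661] q [ 0.72  0.41 -1.19  1.93  0.43  1.09  0.92] F [ 0.2 -0.9 -1. ]
[ 0.72  0.41 -1.19  1.93  0.43  1.09  0.93]
[ 0.72  0.41 -1.19  1.93  0.43  1.09  0.93]
```

View pics/st5.png

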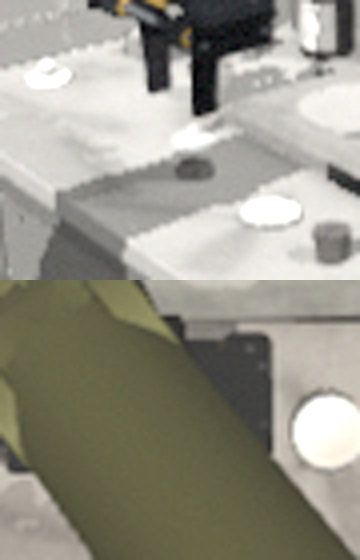

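The white rim is at side crop (195,132), between the fingers and about 13 mm towards -y. Correcting by that and descending.

```bash
python3 -m crank '[[[0,-13,0,0,-0.4],[0,0,0,0,-0.4],[0,0,10,0,-0.4],[0,0,0,0,-0.4]]]'>/dev/null; python3 d.py .4956 .1156 .013 180; python3 - <<'E'
import cv2
from bench import get_image
i=get_image("side")["pixels"][165:215,250:320,::-1];cv2.imwrite("pics/s6.png",cv2.resize(i,None,fx=8,fy=8,interpolation=cv2.INTER_CUBIC))
E
```

```text
yaw 179.91 turn -0.0016 after [ 2.3  0.4 45.2] before [ 2.3  0.4 45.2] tilt 0.02 pos [0.4979 0.1152 0.0582] q [ 0.74  0.42 -1.18  1.95  0.44  1.07  0.94] F [-0.5 -1.  -0.4]
```

View pics/s6.png

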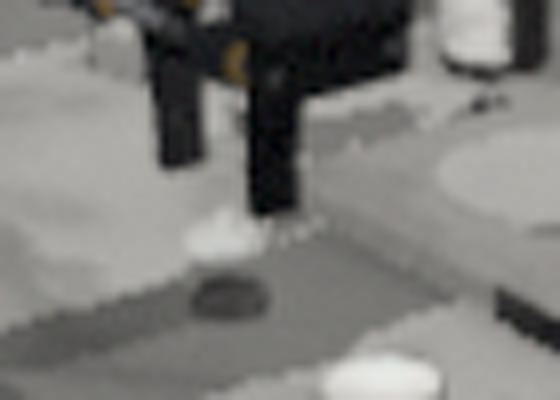

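The rim centre is at crop (228,237), directly below the midpoint of the fingertips, which agrees with a 32 mm tall object there. Descending.

```bash
python3 -m crank '[[[1.5,0,15,0,-0.4],[0,0,15,0,-0.4],[0,0,10,0,-0.4],[0,0,5,0,-0.4],[0,0,0,0,-0.4]]]'; python3 -m crank '[[[0,0,0,0,0],[0,0,0,0,0.3],[0,0,0,0,1],[0,0,0,0,1],[0,0,0,0,1],[0,0,0,0,1]]]' 10;python3 d.py .4956 .1156 .013 180
```

```text
time: 19.57
position: [0.4956, 0.1159, 0.0127]
tool_rot: [0.001, -3.14, -0.0]
ft_force: [0.1, 0.6, -0.2]
grip_width: 0.701
grip_force: 0.0
time: 20.07
position: [0.4968, 0.1159, 0.0139]
tool_rot: [-0.0, 3.141, 0.0]
ft_force: [-0.1, -0.5, 2.9]
grip_width: 0.401
grip_force: 10.3
yaw -179.99 turn 0.0001 after [ 1.2 -0.3  0.9] before [ 1.2 -0.3  0.9] tilt 0.04 pos [0.4968 0.1159 0.0139] q [ 0.68  0.48 -1.12  1.98  0.52  1.    0.89] F [-0.1 -0.5  2.9]
```

The opening reads 35 mm where the crucible should give 43. That matches the weighing bottle (37 across): pale lid, dark contents at the foot. I misidentified it. I'll release gently and back straight up; the crucible must be the object at top crop (272,105).

```bash
python3 -m crank '[[[0,0,0,0,0.1],[0,0,0,0,-0.1],[0,0,0,0,-0.4],[0,0,0,0,-0.4],[0,0,-15,0,-0.4],[0,0,-30,0,-0.4],[0,0,-40,0,-0.4],[0,0,-35,0,-0.4],[0,0,0,0,-0.4]]]'; python3 -m crank '[[[0,-40,0,0,-0.4],[0,-40,0,0,-0.4],[0,-40,0,0,-0.4],[0,-40,0,0,-0.4],[0,-40,0,0,-0.4],[0,-40,0,0,-0.4],[0,-40,0,0,-0.4],[0,-40,0,0,-0.4],[0,0,0,0,-0.4]]]'
python3 - <<'E'
import cv2,numpy as np
from bench import get_image
a=get_image("side")["pixels"][145:215,230:320,::-1];b=get_image("top")["pixels"][150:230,180:280,::-1]
r=lambda p:cv2.convertScaleAbs(cv2.resize(p,(600,0) and (480,round(480*p.shape[0]/p.shape[1])),interpolation=cv2.INTER_CUBIC),alpha=1.2)
b=cv2.resize(b,None,fx=2.8,fy=2.8,interpolation=cv2.INTER_CUBIC);a=cv2.resize(a,None,fx=5,fy=5,interpolation=cv2.INTER_CUBIC)
c=np.zeros((a.shape[0]+b.shape[0],a.shape[1],3),np.uint8);c[:a.shape[0]]=a;c[a.shape[0]:,:b.shape[1]]=b
print(c.shape);cv2.imwrite("pics/st7.png",cv2.convertScaleAbs(c,alpha=1.2))
E
```

```text
time: 20.82
position: [0.5003, 0.1176, 0.1396]
tool_rot: [-0.001, 3.132, 0.001]
ft_force: [0.9, 0.1, -0.0]
grip_width: 0.698
grip_force: 0.0
time: 21.57
position: [0.4949, -0.2149, 0.1328]
tool_rot: [-0.02, -3.141, 0.005]
ft_force: [-0.7, -1.1, -1.5]
grip_width: 0.695
grip_force: 0.0
(574, 450, 3)
```

View pics/st7.png

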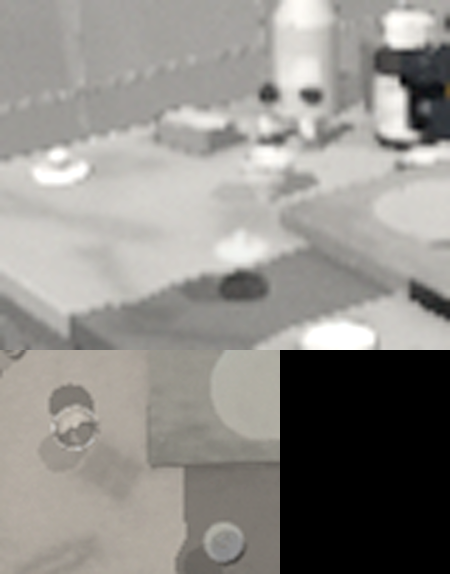

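The bottle still stands at (260,218.6), unmoved. The crucible's open rim is at top px (206.3,177.5) and side px (284.4,176).

```bash
python3 - <<'E'
from h import *
print(tri((206.4,177.5),(284.4,176)),atz("top",206.4,177.5,.032),tri((153.4,214.8),(242,177)),tri((155.3,219),(242.4,179.5)))
E
python3 d.py .60 .258 .13 180
```

```text
[0.61460511 0.2580836  0.02840884] [0.6114108  0.25852161 0.032     ] [0.51759227 0.40671256 0.00402164] [ 0.50969245  0.40275074 -0.00407868]
yaw 179.75 turn -0.0044 after [-104.1  464.2    3.1] before [-102.   464.6    3.1] tilt 0.08 pos [ 0.4959 -0.2062  0.1331] q [ 1.36  0.37 -1.19  1.81  0.36  1.21  1.63] F [-0.2  0.9 -0.2]
```

```bash
python3 - <<'E'
from h import *
print(tri((233,190),(286.6,187)),atz("top",233,190,.02), atz("top",178,152,.03),atz("top",187,140,.03))
E
python3 -m crank '[[[0,40,0,0,-0.4],[0,40,0,0,-0.4],[0,40,0,0,-0.4],[0,40,0,0,-0.4],[0,40,0,0,-0.4],[0,40,0,0,-0.4],[0,40,0,0,-0.4],[0,40,0,0,-0.4],[0,40,0,0,-0.4],[0,40,0,0,-0.4]]]' >/dev/null
python3 -m crank '[[[-20,32,0,0,-0.4],[-20,31,0,0,-0.4],[-30,0,0,0,-0.4],[-30,0,0,0,-0.4],[-15,0,0,0,-0.4],[0,0,35,0,-0.4],[0,0,20,0,-0.4],[0,0,0,0,-0.4]]]';python3 d.py .612 .2583 .013 180
```

```text
[0.58054033 0.18937297 0.01401953] [0.57786338 0.18914176 0.02      ] [0.68486409 0.33706882 0.03      ] [0.71809496 0.31346019 0.03      ]
time: 23.17
position: [0.6077, 0.2588, 0.0738]
tool_rot: [0.005, -3.134, 0.004]
ft_force: [-1.1, -1.0, 0.2]
grip_width: 0.698
grip_force: 0.0
yaw -179.83 turn 0.0029 after [-4.3 -0.5 60.8] before [-4.3 -0.5 60.8] tilt 0.45 pos [0.6077 0.2588 0.0738] q [ 0.27  0.68 -1.01  1.55  0.6   1.25  0.74] F [-1.1 -1.   0.2]
```

Clear of the platform (about 15 mm high, its edge at y=.189). Descending onto the crucible.

```bash
python3 -m crank '[[[-3,0,20,0,-0.4],[0,0,20,0,-0.4],[0,0,13,0,-0.4],[0,0,4,0,-0.4],[0,0,0,0,-0.4]]]' >/dev/null;python3 d.py .612 .2583 .013 180; python3 -m crank '[[[0,0,2,0,0],[0,0,0,0,0.3],[0,0,0,0,1],[0,0,0,0,1],[0,0,0,0,1],[0,0,0,0,1]]]' 10;python3 d.py .612 .2583 .013 180
```

```text
yaw -179.93 turn 0.0011 after [ 1.5 -0.9  8.3] before [ 1.5 -0.9  8.3] tilt 0.07 pos [0.6135 0.2592 0.0213] q [ 0.25  0.74 -0.97  1.58  0.65  1.17  0.71] F [0.3 0.1 0.9]
time: 24.08
position: [0.615, 0.2588, 0.0204]
tool_rot: [0.0, 3.14, 0.0]
ft_force: [0.2, -0.9, 2.5]
grip_width: 0.468
grip_force: 10.0
yaw 179.99 turn -0.0001 after [ 3.  -0.5  7.4] before [ 3.  -0.5  7.4] tilt 0.07 pos [0.615  0.2588 0.0204] q [ 0.25  0.74 -0.97  1.58  0.65  1.17  0.71] F [ 0.2 -0.9  2.5]
```

Opening 40.7 mm, consistent with the 43 mm crucible given the readings' 1–2 mm bias. Carrying it to the seat.

```bash
python3 -m crank '[[[0,0,-8,0,1],[0,0,-20,0,1],[0,0,-35,0,1],[0,0,-40,0,1],[20,0,-15,0,1],[35,0,0,0,1],[18,-15,0,0,1],[0,-38,0,0,1],[0,-38,0,0,1],[0,-38,0,0,1]]]'
python3 -m crank '[[[0,-38,0,0,1],[0,-38,0,0,1],[0,-38,0,0,1],[0,-38,0,0,1],[0,-38,0,0,1],[0,-38,0,0,1],[0,-38,0,0,1],[0,-30,0,0,1],[0,-5,20,0,1],[0,0,20,0,1]]]' >/dev/null; python3 -m crank '[[[0,0,20,0,1],[0,0,0,0,1]]]'; python3 d.py .542 -.1755 .028 180
```

```text
time: 24.92
position: [0.5407, 0.129, 0.138]
tool_rot: [-0.004, 3.141, -0.002]
ft_force: [0.2, -0.2, -0.5]
grip_width: 0.472
grip_force: 10.0
time: 25.92
position: [0.5386, -0.171, 0.0743]
tool_rot: [-0.0, -3.136, -0.004]
ft_force: [-0.6, 0.1, -0.9]
grip_width: 0.47
grip_force: 10.0
yaw 179.98 turn -0.0003 after [-3.4 -4.5 46.3] before [-3.4 -4.5 46.3] tilt 0.36 pos [ 0.5386 -0.171   0.0743] q [ 1.15  0.5  -1.09  1.8   0.48  1.15  1.47] F [-0.6  0.1 -0.9]
```

```bash
python3 -m crank '[[[-3,-4,15,0,1],[0,0,15,0,1],[0,0,4,0,1],[0,0,0,0,1],[0,0,0,0,1]]]' >/dev/null;python3 d.py .542 -.1755 .028 180
python3 - <<'E'
import cv2,numpy as np
from bench import get_image
a=get_image("side")["pixels"][190:250,310:390,::-1];b=get_image("top")["pixels"][170:230,330:410,::-1]
cv2.imwrite("pics/st8.png",cv2.convertScaleAbs(cv2.resize(np.vstack([a,b]),None,fx=5,fy=5,interpolation=cv2.INTER_CUBIC),alpha=1.2))
E
```

```text
yaw -179.96 turn 0.0007 after [ 2.7 -0.6 15.7] before [ 2.7 -0.6 15.7] tilt 0.01 pos [ 0.5447 -0.1749  0.0437] q [ 1.11  0.54 -1.05  1.81  0.53  1.1   1.44] F [ 0.6 -0.1 -0.2]
```

View pics/st8.png

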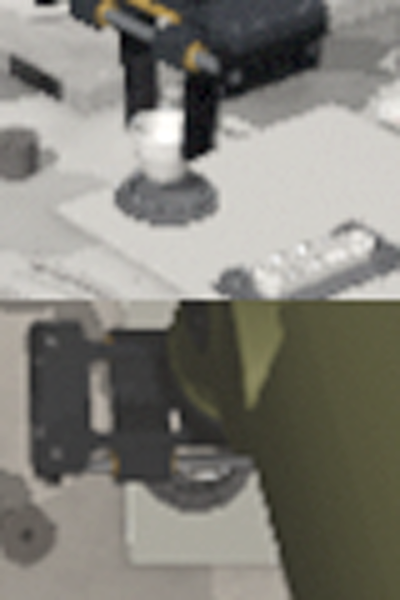

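The crucible hangs upright, its foot at crop (162,180) over the seat at (167,195). It is centred to about 3 mm, so I lower it.

```bash
python3 -m crank '[[[0,-2,5,0,1],[0,0,4,0,1],[0,0,3,0,1],[0,0,0,0,1]]]';python3 -m crank '[[[0,0,1.5,0,1],[0,0,1,0,1],[0,0,0,0,1]]]'; python3 d.py .5435 -.177 .028 180
```

```text
time: 26.77
position: [0.5439, -0.1773, 0.0308]
tool_rot: [-0.0, -3.14, -0.001]
ft_force: [0.3, 0.0, -0.3]
grip_width: 0.467
grip_force: 10.0
time: 27.02
position: [0.5444, -0.1772, 0.0289]
tool_rot: [0.0, -3.141, -0.0]
ft_force: [-0.2, 0.1, -0.3]
grip_width: 0.469
grip_force: 10.0
yaw -179.99 turn 0.0002 after [0.9 0.2 0.9] before [0.9 0.2 0.9] tilt 0.01 pos [ 0.5444 -0.1772  0.0289] q [ 1.1   0.56 -1.04  1.82  0.55  1.08  1.43] F [-0.2  0.1 -0.3]
```

```bash
python3 -m crank '[[[0,0,1,0,1],[0,0,0,0,1]]]';python3 -m crank '[[[0,0,1,0,1],[0,0,0,0,1]]]'
```

```text
time: 27.18
position: [0.5448, -0.1773, 0.0284]
tool_rot: [-0.0, 3.141, -0.0]
ft_force: [-0.4, -0.4, 0.7]
grip_width: 0.466
grip_force: 10.0
time: 27.35
position: [0.5453, -0.1773, 0.0283]
tool_rot: [-0.0, 3.14, -0.001]
ft_force: [-1.7, 0.3, 6.7]
grip_width: 0.475
grip_force: 10.0
```

Contact with the seat (6.7 N). Releasing and going for the cover.

```bash
python3 -m crank '[[[0,0,0,0,0.05],[0,0,0,0,-0.1],[0,0,0,0,-0.3],[0,0,0,0,-0.3],[0,0,-15,0,-0.3],[0,0,-30,0,-0.3],[0,0,-40,0,-0.3],[0,0,-25,0,-0.3],[2,40,0,0,0],[2,40,0,0,0]]]' >/dev/null; python3 -m crank '[[[2,40,0,0,0],[2,40,0,0,0],[2,40,0,0,0],[2,40,0,0,0],[2,40,0,0,0],[2,40,0,0,0],[2,40,0,0,0],[2,40,0,0,0],[2,40,0,0,0],[2,40,0,0,0]]]' >/dev/null;python3 -m crank '[[[2,40,0,0,0],[2,40,0,0,0],[2,20,0,0,0],[0,0,20,0,0],[0,0,20,0,0],[0,0,0,0,0]]]'; python3 d.py .508 .4015 .05 180
python3 - <<'E'
import cv2,numpy as np
from bench import get_image
a=get_image("side")["pixels"];b=get_image("top")["pixels"][185:245,120:200,::-1]
cv2.imwrite("pics/st9.png",cv2.convertScaleAbs(cv2.resize(np.vstack([a[150:210,210:290,::-1],a[190:250,310:390,::-1]]),None,fx=5,fy=5,interpolation=cv2.INTER_CUBIC),alpha=1.1))
E
```

```text
time: 29.52
position: [0.5125, 0.4017, 0.0941]
tool_rot: [0.003, -3.137, 0.005]
ft_force: [-0.6, -1.8, -0.6]
grip_width: 0.499
grip_force: 0.0
yaw -179.9 turn 0.0017 after [ 4.5 -0.2 44.1] before [ 4.5 -0.2 44.1] tilt 0.32 pos [0.5125 0.4017 0.0941] q [ 0.04  0.65 -1.04  1.56  0.58  1.27  0.48] F [-0.6 -1.8 -0.6]
```

View pics/st9.png

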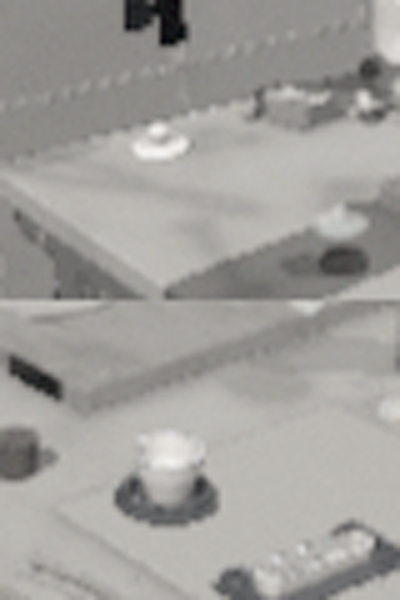

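The crucible stands upright in the seat, its rim at side px (344,218.6). The cover disc is at side px (242.2,179.4) and its knob at (241.8,176). Next I work out both positions.

```bash
python3 - <<'E'
from h import *
np.set_printoptions(precision=4,suppress=True)
# side pixel bias from seat: predicted vs seen
print("rim side z.04",atz("side",344,218.6,.040),"cover",atz("side",242.2,179.4,.004),"knob",atz("side",241.8,176,.015))
X=[.5435,-.177,.04];print(proj("side",X),"seat",proj("side",[.542,-.1755,.014]),"cover",proj("side",[.5075,.4012,.0045]),proj("side",[.5075,.4012,.018]))
E
python3 -m crank '[[[4,0,15,0,0],[0,0,15,0,0],[0,0,10,0,0],[0,0,0,0,0]]]'>/dev/null;python3 d.py .508 .4015 .009 180
```

```text
rim side z.04 [ 0.546  -0.1782  0.04  ] cover [0.5034 0.3842 0.004 ] knob [0.5072 0.3925 0.015 ]
[343.1058 218.6922] seat [342.2644 226.2311] cover [241.0393 177.815 ] [240.7508 174.6636]
yaw 179.96 turn -0.0007 after [ 2.   0.4 46.1] before [ 2.   0.4 46.1] tilt 0.19 pos [0.51   0.4011 0.0551] q [ 0.02  0.68 -1.02  1.6   0.61  1.21  0.45] F [-0.  -0.2 -0.6]
```

```bash
python3 -m crank '[[[1,0,15,0,0],[0,0,15,0,0],[0,0,9,0,0],[0,0,3,0,0],[0,0,0,0,0]]]';python3 -m crank '[[[0,0,2,0,0.1],[0,0,0,0,0.4],[0,0,0,0,1],[0,0,0,0,1],[0,0,0,0,1],[0,0,0,0,1]]]' 12;python3 d.py .508 .4015 .009 180
```

```text
time: 30.37
position: [0.5087, 0.4021, 0.0135]
tool_rot: [0.0, -3.14, 0.002]
ft_force: [1.0, 0.8, 0.6]
grip_width: 0.499
grip_force: 0.0
time: 30.87
position: [0.5096, 0.4028, 0.0134]
tool_rot: [-0.0, 3.141, 0.0]
ft_force: [-0.0, -0.8, 0.8]
grip_width: 0.164
grip_force: 12.0
yaw -180.0 turn 0.0 after [ 1.6 -1.3  4.4] before [ 1.6 -1.3  4.4] tilt 0.03 pos [0.5096 0.4028 0.0134] q [ 0.    0.72 -0.98  1.63  0.65  1.14  0.43] F [-0.  -0.8  0.8]
```

```bash
python3 -m crank '[[[0,0,0,0,0.4],[0,0,0,0,0.4],[0,0,3,0,0.4],[0,0,0,0,1],[0,0,0,0,1],[0,0,0,0,1],[0,0,0,0,1]]]' 15;python3 d.py .508 .4015 .009 180
python3 -m crank '[[[0,0,-5,0,1],[0,0,-15,0,1],[0,0,-30,0,1],[0,0,-40,0,1],[0,0,-40,0,1],[0,0,0,0,1]]]'; python3 d.py .5445 -.177 .10 180
```

```text
time: 31.45
position: [0.5093, 0.4027, 0.0099]
tool_rot: [0.0, -3.141, 0.0]
ft_force: [-0.4, -0.3, -1.1]
grip_width: 0.164
grip_force: 15.0
yaw -179.99 turn 0.0002 after [ 1.3 -1.2  0.9] before [ 1.3 -1.2  0.9] tilt 0.01 pos [0.5093 0.4027 0.0099] q [ 0.    0.73 -0.98  1.64  0.65  1.14  0.42] F [-0.4 -0.3 -1.1]
time: 31.95
position: [0.5118, 0.4072, 0.1503]
tool_rot: [-0.001, 3.131, 0.014]
ft_force: [0.1, 1.4, 0.7]
grip_width: 0.17
grip_force: 15.0
yaw -179.97 turn 0.0005 after [ -32.7 -584.2   50.3] before [ -32.4 -584.2   50.3] tilt 0.79 pos [0.5118 0.4072 0.1503] q [ 0.06  0.6  -1.08  1.52  0.54  1.34  0.5 ] F [0.1 1.4 0.7]
```

```bash
python3 -m crank '[[[-2,-20,0,0,1],[-3,-38,0,0,1],[-3,-38,0,0,1],[-3,-38,0,0,1],[-3,-38,0,0,1],[-3,-38,0,0,1],[-3,-38,0,0,1],[-3,-38,0,0,1],[-3,-38,0,0,1],[-3,-38,0,0,1]]]' >/dev/null; python3 -m crank '[[[-3,-38,0,0,1],[0,-38,0,0,1],[0,-38,0,0,1],[0,-38,0,0,1],[0,-38,0,0,1],[0,-24,0,0,1],[0,-4,20,0,1],[0,0,20,0,1],[0,0,20,0,1],[0,0,0,0,1]]]'; python3 d.py .5445 -.177 .055 180
```

```text
time: 33.62
position: [0.5391, -0.177, 0.0776]
tool_rot: [-0.0, -3.137, -0.002]
ft_force: [-0.7, 0.8, -0.3]
grip_width: 0.168
grip_force: 15.0
yaw 179.99 turn -0.0001 after [-5.4  0.  22.6] before [-5.4  0.  22.6] tilt 0.28 pos [ 0.5391 -0.177   0.0776] q [ 1.16  0.5  -1.1   1.79  0.48  1.16  1.48] F [-0.7  0.8 -0.3]
```

```bash
python3 -m crank '[[[-5,0,12,0,1],[0,0,4,0,1],[0,0,0,0,1]]]' >/dev/null; python3 d.py .5455 -.177 .050 180
python3 - <<'E'
import cv2,numpy as np
from bench import get_image
a=get_image("side")["pixels"][195:245,315:375,::-1]
cv2.imwrite("pics/s10.png",cv2.convertScaleAbs(cv2.resize(a,None,fx=10,fy=10,interpolation=cv2.INTER_CUBIC),alpha=1.1))
E
```

```text
yaw -179.95 turn 0.0008 after [ 1.3 -0.1 14.1] before [ 1.3 -0.1 14.1] tilt 0.01 pos [ 0.5468 -0.1769  0.0641] q [ 1.13  0.53 -1.08  1.79  0.51  1.13  1.46] F [-0.2  0.7 -0. ]
```

View pics/s10.png

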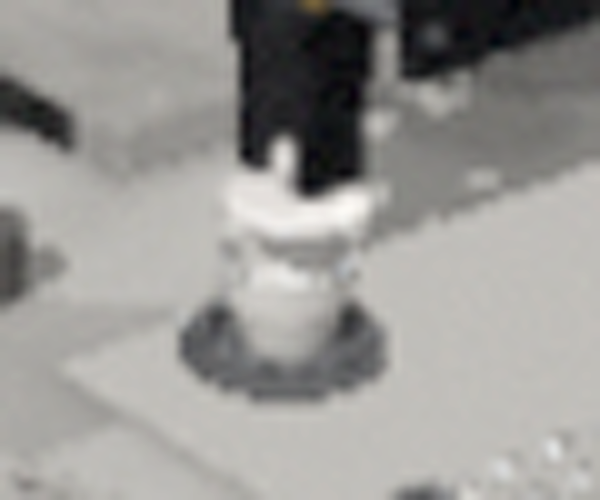

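The cover is level, its centre at crop x≈298 against the crucible's ≈290, so about 2 mm to the right. Correcting and lowering.

```bash
python3 -m crank '[[[1.5,1,5,0,1],[0,0,4,0,1],[0,0,2,0,1],[0,0,0,0,1]]]';python3 -m crank '[[[0,0,1,0,1],[0,0,0,0,1]]]';python3 -m crank '[[[0,0,1,0,1],[0,0,0,0,1]]]'
```

```text
time: 34.25
position: [0.5446, -0.1762, 0.0526]
tool_rot: [0.0, -3.141, 0.0]
ft_force: [0.6, -0.2, -1.0]
grip_width: 0.166
grip_force: 15.0
time: 34.42
position: [0.545, -0.1763, 0.0521]
tool_rot: [-0.0, 3.142, -0.0]
ft_force: [0.4, -0.4, -0.2]
grip_width: 0.169
grip_force: 15.0
time: 34.58
position: [0.545, -0.1763, 0.051]
tool_rot: [-0.0, -3.142, 0.0]
ft_force: [-0.6, 0.0, 0.5]
grip_width: 0.163
grip_force: 15.0
```

```bash
python3 -m crank '[[[0,0,1,0,1],[0,0,0,0,1]]]';python3 -m crank '[[[0,0,0.7,0,1],[0,0,0,0,1]]]'
```

```text
time: 34.75
position: [0.545, -0.1763, 0.05]
tool_rot: [-0.0, 3.141, -0.0]
ft_force: [0.3, 0.0, 0.3]
grip_width: 0.167
grip_force: 15.0
time: 34.92
position: [0.5455, -0.1762, 0.0499]
tool_rot: [-0.0, 3.141, -0.001]
ft_force: [-0.5, -0.0, 2.8]
grip_width: 0.171
grip_force: 15.0
```

Contact on the rim. Opening both fingers gently, then straight up and aside.

```bash
python3 -m crank '[[[0,0,0,0,0.5],[0,0,0,0,0.4],[0,0,0,0,0.3],[0,0,0,0,0.3],[0,0,-10,0,0.3],[0,0,-25,0,0.3],[0,0,-40,0,0.3],[0,0,-40,0,0.3],[0,0,-30,0,0.3],[0,30,0,0,0.3]]]'; python3 -m crank '[[[0,40,0,0,0.3],[0,40,0,0,0.3],[0,40,0,0,0.3],[0,40,0,0,0.3],[0,40,0,0,0.3],[0,0,0,0,0.3]]]' >/dev/null
python3 - <<'E'
import cv2,numpy as np
from bench import get_image
a=get_image("side")["pixels"][195:295,310:450,::-1];b=get_image("top")["pixels"][165:225,350:490,::-1]
cv2.imwrite("pics/f.png",cv2.convertScaleAbs(cv2.resize(np.vstack([a,b]),None,fx=3.7,fy=3.7,interpolation=cv2.INTER_CUBIC),alpha=1.1))
E
```

```text
time: 35.75
position: [0.5486, -0.153, 0.201]
tool_rot: [0.015, 3.132, -0.009]
ft_force: [1.3, -1.0, -0.3]
grip_width: 0.352
grip_force: 0.0
```

View pics/f.png

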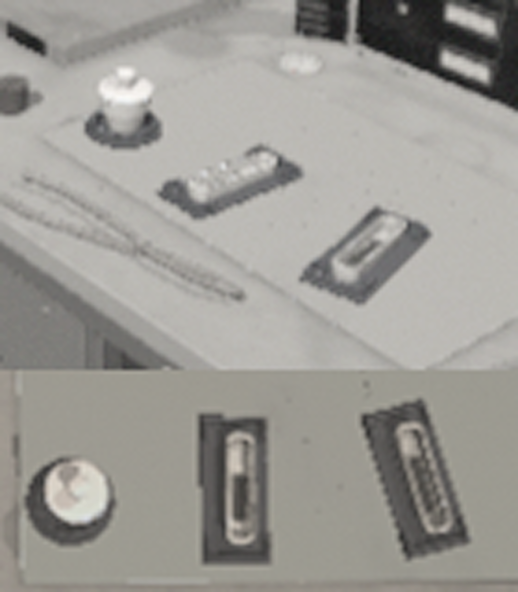

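The cover sits knob up on the crucible at side crop (127,90), and both boats lie in their rests. Boat B looks slightly to one side, so I check the offsets with parallax.

```bash
python3 - <<'E'
from h import *
np.set_printoptions(precision=4,suppress=True)
g=lambda u,v,z:atz("top",350+u/3.7,165+(v-370)/3.7,z)[:2]
for n,r,b in[("A",[(200,414),(270,418),(271,563),(203,563)],[(240,431),(241,544)]),("B",[(362,414),(424,400),(468,542),(407,558)],[(408,421),(441,532)])]:
    c=np.mean([g(*p,.013) for p in r],0);e=[g(*p,.019) for p in b];m=np.mean(e,0);ax=np.mean([g(*r[0],.013),g(*r[1],.013)],0)-np.mean([g(*r[2],.013),g(*r[3],.013)],0);ax/=np.linalg.norm(ax);d=m-c
    print(n,c,m,"along",ax@d,"across",ax[0]*d[1]-ax[1]*d[0])
print("cover",g(77,491,.0435),"seat",g(70,500,.009))
E
```

```text
A [ 0.5468 -0.2966] [ 0.5469 -0.2987] along 0.00021245949745979137 across -0.002069074421910223
B [ 0.5514 -0.4275] [ 0.5514 -0.4324] along -0.0010636207827829855 across -0.004840904406557988
cover [ 0.5426 -0.1773] seat [ 0.5425 -0.176 ]
```

All well within tolerance. Handing in.

```bash
python3 -c "
from bench import job
print(job.close_job())"
```

```text
the job is handed in; nothing more can be done
None
```

I handed the job in at about 36 s with both boats in their rests and the covered crucible in its seat, all measured within tolerance; I first gripped the weighing bottle by mistake, but released it without lifting it and its image position did not change.

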